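Load the tube loader and start it

ROBOT

A 6-joint arm with a two-finger parallel gripper is mounted at the origin on the work surface. World frame = base frame: x ahead of the robot, y to its left, z up, the work surface at z = 0. Lengths are in m, angles in rad, forces in N, time in s.
With the tool pointing down it reaches from about 0.275 to 0.825 m from the base axis. Payload 4.9 kg.
Tool frame: the origin (TCP) lies midway between the tips of the shut fingers; the grasp point (between the pads) lies 19 mm behind it (bot.grip_depth is the distance from the TCP to the grasp point, in m); y points along the fingers, x is the direction in which the jaws open and shut, and the axes are right-handed (so a half turn about y gives the same grasp; the last joint's range is limited). The gripper opens to 85 mm and grips with 20 to 120 N. Pads are 22 mm wide; open, the fingers measure 114 mm over their backs; the gripper's body (76 mm by 85 mm) begins 54 mm behind the grasp point. The pads swing forward as they close: fully open they stand 13 mm farther back than shut.
Start: joints at [-0.134, 0.326, -0.193, 1.052, 0, 1.437], TCP at [0.55, 0, 0.231] pointing down, gripper open.
Joint ranges: [-2.65, 2.65], [-0.97, 1.79], [-1.3, 1.35], [-1.93, 2.1], [-1.47, 1.37], [-3.14, 3.14]. Speed limits (rad/s): [2.57, 2.57, 3.14, 3.14, 3.14, 3.14].

INTERFACE

Orientations are given as a unit quaternion [w, x, y, z].
In Python, from cell import bot gives the robot as it stands. Calls block until the motion is done:
- bot.move_pose(position, orientation): joint-space move of the TCP to a pose.
- bot.move_linear(position, speed=0.15, rotation=None, until_force=None): straight line of the TCP; rotation=None keeps the orientation; speed is the mean speed in m/s. With until_force (N) it stops when the force on the tool has changed by that much, and returns True; else False.
- bot.goto_joints(angles): joint-space move.
- bot.set_gripper(opening, grasp_force=None): opening from 0.0 (shut) to 1.0 (fully open); grasp_force is the grip in N (None keeps the last); returns when the fingers have stopped.
- bot.wait(seconds).
- bot.solve_ik(position, orientation): joint angles nearest the present ones, or None.
- bot.camera(name): name is "scene" or "side" or "wrist"; returns the picture (384x512x3 uint8, red, green, blue); there is no depth.
- bot.calibration(name): a dict with "mtx" (3x3 intrinsics, pixels), "k1" (the pictures are not rectified: a ray, as slopes to the right and down, at radius r is drawn at 1 + k1 r^2 times it, then the intrinsics apply), "extrinsics" (4x4, takes a point from world to camera coordinates); the wrist camera has in their place "hand_eye" (4x4, takes a point from camera to tool coordinates, whose origin is the TCP and whose axes are the tool frame's). Camera axes: x right, y down, z forward; pixel columns grow to the right and rows downward; lengths in m; the calibration is good to about 2 mm. A picture is of the moment at which its call begins: read the wrist's pose just before it. calibration takes no time and is no camera call.
A pose or a line that the arm cannot do raises bot.PlanningError and nothing moves.
- bot.close_job(): hands the job in, once; it reports no verdict.
Trained networks look in the newest picture that a camera, given by its name, has taken for a name from the list of things; names that differ only in an ending like _2 or _b are one class to them, and where a whole thing is asked for, a point or a joint stands for the part that bears it (a point fixed in the world has none). Each returns a list of dicts, best first, with "confidence" (0 to 1); they miss things now and then, are a little off and sometimes report something else, mostly with a low value. They report only what shows in the picture. A call takes as long as a camera call. They do not tell look-alikes from the thing itself.
- bot.search_frame(camera, thing): "bbox" ([left, top, width, height] in pixels, round what is visible of it).
Readings, each from a call of its own:
- bot.read_clock(): time.
- bot.read_joint_positions(): joint angles.
- bot.read_joint_vel(): joint speeds.
- bot.read_joint_efforts(): joint torques, N m.
- bot.read_position(): TCP position.
- bot.read_tool_rot(): TCP orientation.
- bot.read_ft_force(): force on the tool from outside, world axes, zero at the start.
- bot.read_moment(): the same for the moment, N m.
- bot.read_gripper_width(): opening from 0.0 (shut) to 1.0 (fully open).
Only numpy, scipy, OpenCV 4.12 (cv2) and the standard library are available. Lean on these libraries where they do the work, as an engineer would, in place of code of your own. Each camera call takes 0.05 s, during which the arm holds its last target.

TASK

Using only the fingertips, push the blue front of the sample tray until the tray is fully home in the tube loader, then push the orange lid down shut over the tubes, then press the green start button all the way and let it come up again. Do not pick up, lift or tip the tray or any tube, and leave everything else on the bench where it stands.

Things in the scene. Friction and masses are not known exactly. Their poses are not given: they have to be found in the camera images.
- dock: Fixed tube loader: white open-topped housing 136 mm wide, 98 mm high, blue side stripes, open at the front. Origin on the table under the middle of the housing's front edge; x points into the loader, z up. Housing from x=0 to 210 mm. A grey floor 8 mm thick sticks out in front (x=-100 to 0) between low guides 112 mm apart, tops 22 mm above the table.
- tray: White sliding tube tray, loose on the loader's floor between the guides; 0.3 to 0.7 kg, 2 to 8 N pushes it. 160 mm long (x), 108 wide, block 36 high; upright blue front plate 14 mm thick, 85 high. Origin: centre of underside; axes as dock. Fully home (against the rear stop) the origin is at x=+70 mm in dock and the plate stands 10 mm proud of the housing; starts 45 to 70 mm short.
- tray_face (a point): Point on the outer (front) face of the tray's blue plate, mid-width, 60 mm above the tray's underside (68 mm above the table, 25 mm under the plate's top edge); the place to push. Axes as the tray's.
- lid (a joint): Angle of the loader's lid in rad: 0 = shut, lying level on the housing; grows as the front edge swings up, at most 1.5; starts 0.7 to 1.05. Stiff hinge: stays where it is left; about 2 to 5 N on the front bar pushes it down.
- lid_edge (a point): Middle of the top face of the lid's front bar (34 mm wide), 17 mm from the free edge, 168 mm from the hinge line, 4 mm above the lid's mid-plane. Lid: orange frame 136 mm wide, 185 mm from hinge to free edge, 8 mm thick, clear pane. Turns with the lid: z is the top face's outward normal, -x points to the free edge. Lid shut: 107 mm above the table.
- lid_hinge (a point): Point on the hinge line of the lid, mid-width, 103 mm above the table, at x=185 mm in the frame of dock; the hinge line is the loader's y axis. Turns with the lid.
- start (a joint): Travel of the green start button in m: 0 = up, 0.006 = fully down (5 N there; rises again by itself). Counts as pressed beyond 0.004.
- start_top (a point): Centre of the top of the round green button (34 mm across), which faces straight up; it stands in a black housing on a fixed grey control box 100 x 80 mm and 45 mm high beside the loader, left or right.
- tube1: Purple-capped sample tube standing in the tray, 72 mm high, 12.4 mm across, cap 16 mm. Origin at the centre of its bottom end, 6 mm above the tray's underside, at x=-30, y=-25 mm in the tray's frame; z up along the tube. Leave it standing.
- tube2: Purple-capped sample tube standing in the tray, 72 mm high, 12.4 mm across, cap 16 mm. Origin at the centre of its bottom end, 6 mm above the tray's underside, at x=-30, y=25 mm in the tray's frame; z up along the tube. Leave it standing.
- tube3: Purple-capped sample tube standing in the tray, 72 mm high, 12.4 mm across, cap 16 mm. Origin at the centre of its bottom end, 6 mm above the tray's underside, at x=5, y=25 mm in the tray's frame; z up along the tube. Leave it standing.
- tube4: Purple-capped sample tube standing in the tray, 72 mm high, 12.4 mm across, cap 16 mm. Origin at the centre of its bottom end, 6 mm above the tray's underside, at x=40, y=-25 mm in the tray's frame; z up along the tube. Leave it standing.
- rack: White tube rack, 100 x 90 x 40 mm, on the side of the loader without the control box; bystander. Origin at the centre of its underside.
- spare_tube: Yellow-capped tube, 72 mm high, standing in the white rack; bystander. Origin at the centre of its underside.
- jar: Specimen jar with orange cap, 64 mm across, 75 mm high; bystander. Origin at the centre of its underside.
- reagent: Amber bottle, 52 mm across, 130 mm high; bystander. Origin at the centre of its underside.
- tipbox: Blue and white box of pipette tips, 90 x 70 x 66 mm; bystander. Origin at the centre of its underside.
- slidebox: Cardboard box of slides, 80 x 60 x 40 mm; bystander. Origin at the centre of its underside.
- marker: White marker with black cap, lying flat, 125 mm long, 17 mm high; bystander. Origin at the centre of its underside (45 mm from the white end).
Not all that is in view belongs to the job. Leave any purple look-alike of the part that bears start alone.

How it is judged:
By the outcome, as a careful person would: the job done as asked, in the order asked, and still so for the second after the job is handed in, with the robot touching nothing.
It also fails if it takes over 58 s, if anything falls off the work surface, if the arm or the gripper's body presses on something with over 40 N, if the wrist force passes 120 N, or if a joint passes its speed limit or range.

## Working session

There is one attempt and no reset: what is moved stays moved. The work goes in short steps, each a Python script; the robot and the scene stay as the last script left them, time stands still between calls to the robot, and variables do not carry over. Pictures are saved under pics/ and viewed, and the job is handed in when it is done.

```bash
ls; mkdir -p pics; python3 - <<'E'
from cell import bot
import cv2,numpy as np
np.set_printoptions(precision=4,suppress=True)
for n in ["scene","side"]:
    im=bot.camera(n); cv2.imwrite(f"pics/{n}0.png",im[:,:,::-1])
    c=bot.calibration(n); print(n,c)
    for t in ["dock","tray","lid","start","tube1","rack","jar","reagent","tipbox","slidebox","marker","tray_face","lid_edge","start_top"]:
        r=bot.search_frame(n,t); print(t,[(np.round(d["bbox"],0).tolist(),round(d["confidence"],2)) for d in r[:3]])
im=bot.camera("wrist"); cv2.imwrite("pics/wrist0.png",im[:,:,::-1]); print(bot.calibration("wrist"),bot.read_clock(), bot.read_tool_rot())
E
```

```text
pics
scene {'mtx': array([[358.7812,   0.    , 256.7432],
       [  0.    , 358.7812, 196.0256],
       [  0.    ,   0.    ,   1.    ]]), 'k1': -0.053035835008872795, 'extrinsics': array([[-0.1658,  0.9862, -0.0027,  0.0897],
       [ 0.7768,  0.1289, -0.6164, -0.3803],
       [-0.6076, -0.1043, -0.7874,  1.6302],
       [ 0.    ,  0.    ,  0.    ,  1.    ]])}
dock [([203.0, 173.0, 65.0, 86.0], 0.62)]
tray [([233.0, 173.0, 33.0, 49.0], 0.73)]
lid [([202.0, 176.0, 50.0, 64.0], 0.73)]
start [([142.0, 167.0, 6.0, 10.0], 0.61), ([184.0, 139.0, 5.0, 7.0], 0.56), ([175.0, 168.0, 11.0, 10.0], 0.53)]
tube1 [([203.0, 176.0, 46.0, 67.0], 0.66), ([366.0, 238.0, 21.0, 28.0], 0.48), ([319.0, 238.0, 22.0, 32.0], 0.2)]
rack [([323.0, 182.0, 32.0, 37.0], 0.96)]
jar [([365.0, 238.0, 22.0, 25.0], 0.88)]
reagent []
tipbox [([156.0, 212.0, 30.0, 40.0], 0.59), ([200.0, 173.0, 66.0, 90.0], 0.25)]
slidebox [([319.0, 237.0, 22.0, 35.0], 0.76), ([108.0, 195.0, 26.0, 31.0], 0.4)]
marker [([301.0, 155.0, 4.0, 29.0], 0.59)]
tray_face []
lid_edge [([202.0, 173.0, 46.0, 66.0], 0.72), ([234.0, 177.0, 29.0, 36.0], 
[... 1132 characters left out ...]
63.0, 51.0, 12.0], 0.65), ([176.0, 111.0, 117.0, 114.0], 0.54)]
tray_face [([226.0, 169.0, 60.0, 47.0], 0.82), ([264.0, 172.0, -0.0, 13.0], 0.41), ([146.0, 310.0, 27.0, 36.0], 0.22)]
lid_edge [([186.0, 112.0, 48.0, 63.0], 0.56), ([226.0, 272.0, 49.0, 51.0], 0.41)]
start_top [([290.0, 126.0, 11.0, 13.0], 0.41)]
{'mtx': array([[265.9374,   0.    , 255.7411],
       [  0.    , 265.9374, 190.6583],
       [  0.    ,   0.    ,   1.    ]]), 'k1': -0.021400389829248162, 'hand_eye': array([[ 1.    , -0.0006, -0.0007, -0.0001],
       [ 0.0005, -0.2935,  0.956 , -0.1432],
       [-0.0008, -0.956 , -0.2935,  0.0751],
       [ 0.    ,  0.    ,  0.    ,  1.    ]])} 1.55 [-0.7071  0.7071  0.      0.    ]
```

```bash
python3 - <<'E'
import cv2
for n,(x,y,w,h) in {"scene":(90,110,320,200),"side":(110,70,270,270)}.items():
    im=cv2.imread(f"pics/{n}0.png")[y:y+h,x:x+w]
    s=min(800/w,600/h); cv2.imwrite(f"pics/{n}0c.png",cv2.resize(im,None,fx=s,fy=s,interpolation=cv2.INTER_CUBIC)); print(n,s)
E
```

```text
scene 2.5
side 2.2222222222222223
```

View pics/scene0c.png

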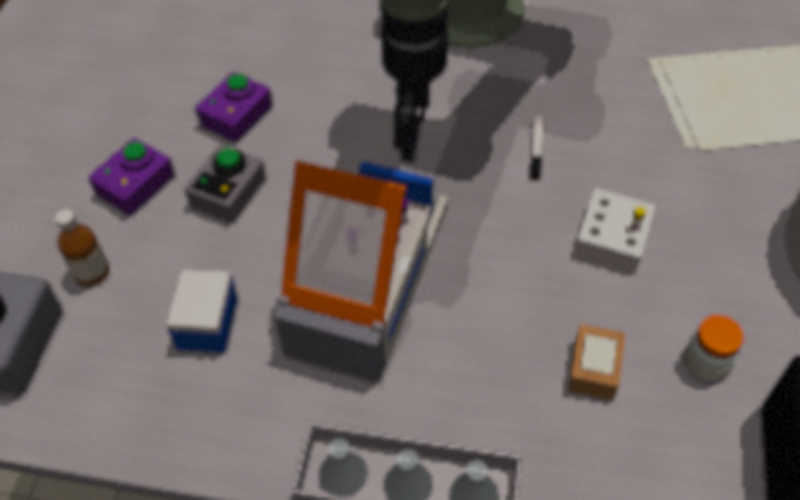

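View pics/side0c.png

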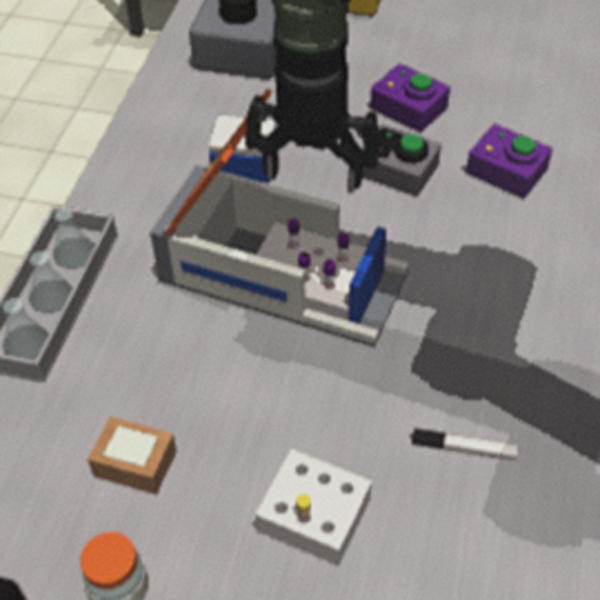

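View pics/wrist0.png

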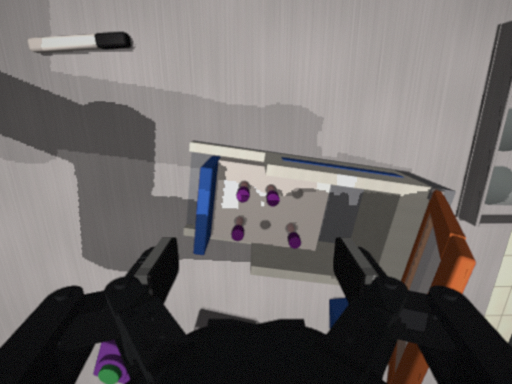

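```bash
python3 - <<'E'
from cell import bot
import cv2,numpy as np
np.set_printoptions(precision=4,suppress=True)
q=[-0.7071068,0.7071068,0,0]
for i,p in enumerate([[.50,.10,.32],[.50,-.08,.34]],1):
    bot.move_pose(p,q)
    print(bot.read_position(),bot.read_tool_rot())
    im=bot.camera("wrist"); cv2.imwrite(f"pics/wrist{i}.png",im[:,:,::-1])
    cv2.imwrite(f"pics/wrist{i}b.png",cv2.resize(im[:,:,::-1],None,fx=1.5,fy=1.5,interpolation=cv2.INTER_CUBIC))
    for t in ["tray","lid","start","start_top","tube1"]:
        r=bot.search_frame("wrist",t); print(t,[(np.round(d["bbox"],0).tolist(),round(d["confidence"],2)) for d in r[:3]])
print(bot.read_clock())
E
```

```text
[0.5002 0.0997 0.3195] [-0.7068  0.7074  0.0003 -0.    ]
tray [([240.0, 202.0, 97.0, 78.0], 0.64)]
lid [([384.0, 235.0, 43.0, 147.0], 0.64)]
start []
start_top []
tube1 [([293.0, 225.0, 11.0, 20.0], 0.71), ([306.0, 254.0, 14.0, 22.0], 0.7), ([268.0, 248.0, 7.0, 23.0], 0.62)]
[ 0.4999 -0.0796  0.3397] [ 0.7075 -0.7068  0.0003 -0.    ]
tray [([239.0, 95.0, 109.0, 80.0], 0.78), ([234.0, 266.0, 16.0, 19.0], 0.66)]
lid [([396.0, 95.0, 55.0, 153.0], 0.9)]
start [([234.0, 266.0, 15.0, 19.0], 0.69)]
start_top [([236.0, 265.0, 16.0, 19.0], 0.74)]
tube1 [([268.0, 146.0, 12.0, 13.0], 0.68), ([272.0, 114.0, 14.0, 14.0], 0.64), ([310.0, 155.0, 14.0, 11.0], 0.61)]
3.525
```

View pics/wrist1b.png

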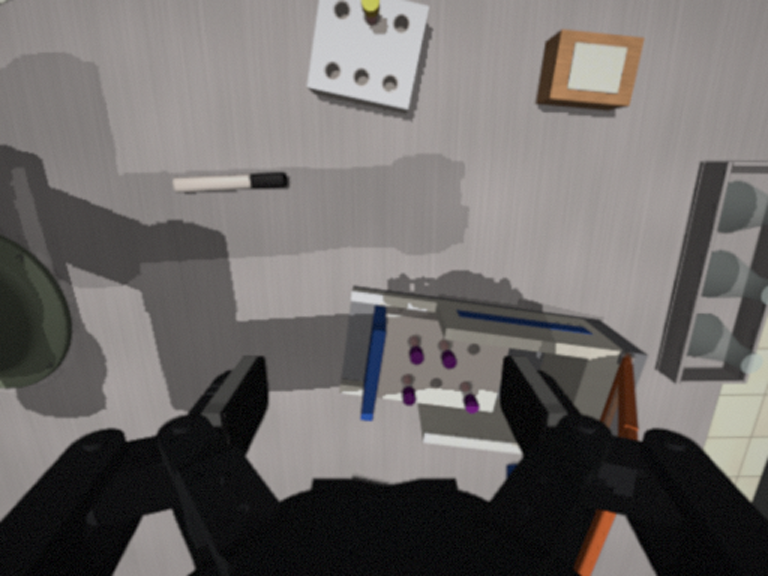

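View pics/wrist2b.png

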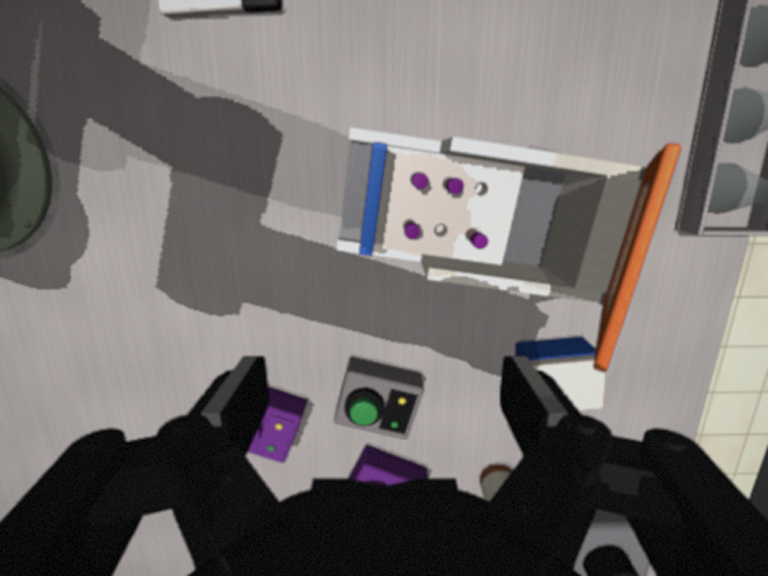

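```bash
python3 - <<'E'
import cv2
im=cv2.imread("pics/wrist2.png")[70:310,210:460]
im=cv2.resize(im,None,fx=2.5*1.25,fy=2.5*1,interpolation=cv2.INTER_CUBIC) if 0 else cv2.resize(im[:,:],None,fx=2.5,fy=2.5,interpolation=cv2.INTER_CUBIC)
cv2.imwrite("pics/w2c.png",im)
im=cv2.imread("pics/wrist1.png")[170:320,215:435]
cv2.imwrite("pics/w1c.png",cv2.resize(im,None,fx=3.5,fy=3.5,interpolation=cv2.INTER_CUBIC))
E
```

```text
(no output)
```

View pics/w2c.png

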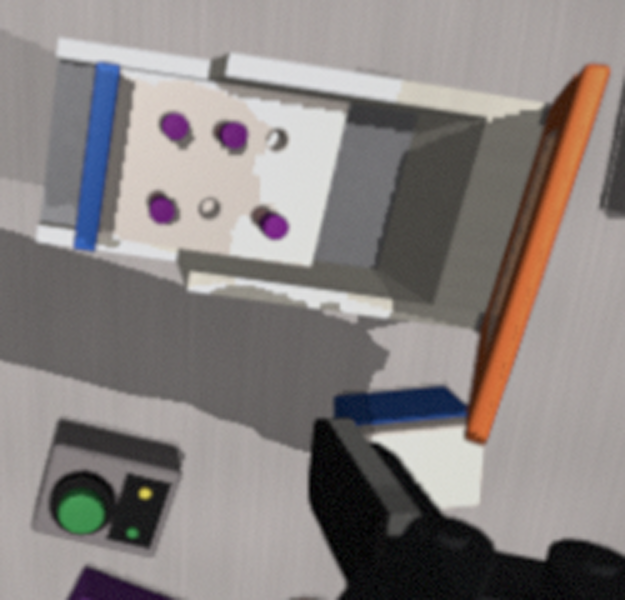

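View pics/w1c.png

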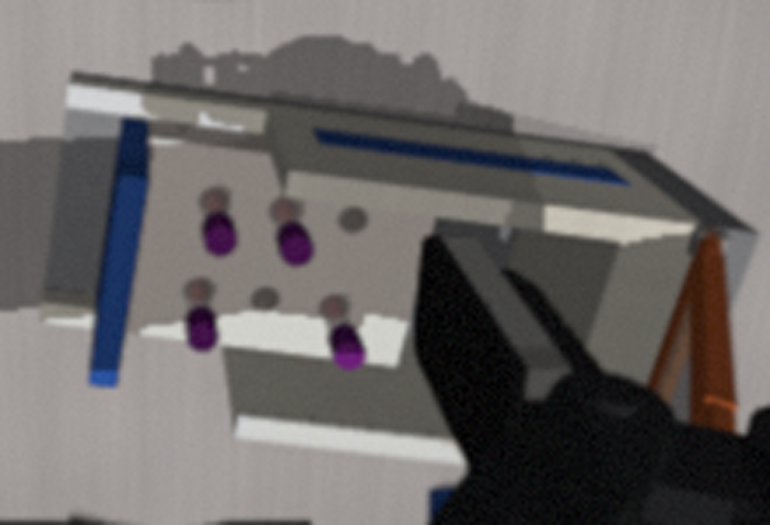

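```bash
cat > h.py <<'E'
from cell import bot
import numpy as np, cv2
from scipy.spatial.transform import Rotation as R
from scipy.optimize import least_squares
np.set_printoptions(precision=4,suppress=True)
def Rq(q): return R.from_quat([q[1],q[2],q[3],q[0]]).as_matrix()
def qR(M):
    q=R.from_matrix(M).as_quat(); return [q[3],q[0],q[1],q[2]]
def wext(p,q):
    T=np.eye(4);T[:3,:3]=Rq(q);T[:3,3]=p
    return np.linalg.inv(T@bot.calibration("wrist")["hand_eye"])
def proj(name,E,P):
    c=bot.calibration(name); P=np.atleast_2d(P)
    X=P@E[:3,:3].T+E[:3,3]; s=X[:,:2]/X[:,2:]; r2=(s**2).sum(1,keepdims=True)
    s=s*(1+c["k1"]*r2); m=c["mtx"]
    return np.c_[s[:,0]*m[0,0]+m[0,2],s[:,1]*m[1,1]+m[1,2]]
E
cat > fit.py <<'E'
from h import *
EW={1:wext([.5002,.0997,.3195],[-.7068,.7074,.0003,0]),2:wext([.4999,-.0796,.3397],[.7075,-.7068,.0003,0])}
def tr(p):return ('t',p)
A=[ # view, kind, local pt, pixel(crop), weight
(2,'d',(-.1,.056,.022),(57,60),1),(2,'d',(-.1,-.056,.022),(41,226),1),
(2,'d',(0,.068,.098),(230,53),1),(2,'d',(0,-.068,.098),(187,292),1),
(2,'t',(-.08,.054,.085),(99,63),1),(2,'t',(-.08,-.054,.085),(77,248),1),
(2,'t',(-.066,.054,.085),(119,66),1),(2,'t',(-.066,-.054,.085),(95,249),1),
(2,'t',(-.03,-.025,.078),(163,208),.5),(2,'t',(-.03,.025,.078),(176,127),.5),(2,'t',(.005,.025,.078),(235,136),.5),(2,'t',(.04,-.025,.078),(276,226),.5),
(2,'l',(-.185,.068,-.004),(585,66),1),(2,'l',(-.185,-.068,-.004),(467,437),1),(2,'l',(-.185,.068,.004),(608,70),1),(2,'l',(-.185,-.068,.004),(488,441),1),
(1,'t',(-.08,.054,.085),(123,175),1),(1,'t',(-.066,.054,.085),(148,177),1),(1,'t',(-.08,-.054,.085),(90,386),1),(1,'t',(-.066,-.054,.085),(117,386),1),
(1,'d',(0,.068,.098),(287,171),1),(1,'d',(0,-.068,.098),(236,440),1),
]
def world(kind,p,v):
    x,y,yaw,s,th=v; p=np.array(p,float)
    if kind=='t': p=p+[s,0,.008]
    if kind=='l':
        c,si=np.cos(th),np.sin(th)
        # lid rotates front edge up: (-1,0,0)->(-c,0,s); normal (0,0,1)->(s?)
        p=np.array([.185,0,.103])+np.array([p[0]*c+p[2]*(-si)*-1*1.0 if 0 else p[0]*c+p[2]*si, p[1], -p[0]*si+p[2]*c])
    cz,sz=np.cos(yaw),np.sin(yaw)
    return np.array([x+cz*p[0]-sz*p[1],y+sz*p[0]+cz*p[1],p[2]])
def res(v,full=False):
    o=[]
    for w,k,p,px,wt in A:
        P=np.array(px)/(2.5 if w==2 else 3.5)+((210,70) if w==2 else (215,170))
        o.append((proj("wrist",EW[w],world(k,p,v))[0]-P)*(1 if full else wt))
    return np.array(o) if full else np.ravel(o)
if __name__=="__main__":
    f=least_squares(res,[.55,.0,-.1,.01,.9],loss='soft_l1')
    print(f.x,f.cost)
    for a,r in zip(A,res(f.x,True)): print(a[:3],r.round(1))
    v=f.x
    print("face",world('t',(-.08,0,.06),v),"edge",world('l',(-.168,0,.004),v),"hinge",world('l',(0,0,0),v))
    g=[("wrist",EW[2],np.array([81,512])/2.5+[210,70]),("scene",bot.calibration("scene")["extrinsics"],np.array([229,156])/2.5+[90,110]),("side",bot.calibration("side")["extrinsics"],np.array([413,144])/2.2222+[110,70])]
    h=least_squares(lambda P:np.ravel([proj(n,E,P)[0]-px for n,E,px in g]),[.45,-.15,.07]); print("button",h.x,h.fun)
    h=least_squares(lambda P:np.ravel([proj(n,E,P)[0]-px for n,E,px in g[:1]+g[2:]]),[.45,-.15,.07]); print("button2",h.x,h.fun)
E
python3 fit.py
```

```text
[ 0.5534 -0.0483 -0.1367  0.0082  1.0393] 14.777211934268028
(2, 'd', (-0.1, 0.056, 0.022)) [-0.  -0.7]
(2, 'd', (-0.1, -0.056, 0.022)) [-0.7 -0. ]
(2, 'd', (0, 0.068, 0.098)) [0.  0.2]
(2, 'd', (0, -0.068, 0.098)) [ 0.6 -0.5]
(2, 't', (-0.08, 0.054, 0.085)) [-1.1 -0.5]
(2, 't', (-0.08, -0.054, 0.085)) [-1.4  1.1]
(2, 't', (-0.066, 0.054, 0.085)) [ 1.  -0.2]
(2, 't', (-0.066, -0.054, 0.085)) [0.6 1.9]
(2, 't', (-0.03, -0.025, 0.078)) [-0.2  1.7]
(2, 't', (-0.03, 0.025, 0.078)) [-0.   0.1]
(2, 't', (0.005, 0.025, 0.078)) [ 0.2 -0.1]
(2, 't', (0.04, -0.025, 0.078)) [0.3 0.8]
(2, 'l', (-0.185, 0.068, -0.004)) [-0.3 -1.6]
(2, 'l', (-0.185, -0.068, -0.004)) [-1.3  1.5]
(2, 'l', (-0.185, 0.068, 0.004)) [ 2.2 -2.1]
(2, 'l', (-0.185, -0.068, 0.004)) [-0.4  2.9]
(1, 't', (-0.08, 0.054, 0.085)) [-1.3 -0.1]
(1, 't', (-0.066, 0.054, 0.085)) [0.8 0.5]
(1, 't', (-0.08, -0.054, 0.085)) [-0.3  0.2]
(1, 't', (-0.066, -0.054, 0.085)) [0.5 1.2]
(1, 'd', (0, 0.068, 0.098)) [ 1.  -0.2]
(1, 'd', (0, -0.068, 0.098)) [ 0.3 -1. ]
face [ 0.4822 -0.0385  0.068 ] edge [ 0.6557 -0.0624  0.2499] hinge [ 0.7367 -0.0735  0.103 ]
button [ 0.4739 -0.2954  0.0598] [-0.3332 -0.5542 -0.5105  0.1037 -0.2796 -0.7265]
button2 [ 0.4738 -0.3039  0.0493] [-0.0147  0.0077 -0.027   0.0097]
```

```bash
cat >> h.py <<'E'
V=np.array([.5534,-.0483,-.1367,.0082,1.0393])
def D(x,y,z):
    c,s=np.cos(V[2]),np.sin(V[2]); return np.array([V[0]+c*x-s*y,V[1]+s*x+c*y,z])
def ori(tilt,sgn=1,yaw=None):
    yaw=V[2] if yaw is None else yaw
    d=np.array([np.cos(yaw),np.sin(yaw),0]); n=np.array([-np.sin(yaw),np.cos(yaw),0])*sgn
    y=np.sin(tilt)*d-np.cos(tilt)*np.array([0,0,1]); z=np.cross(n,y)
    return qR(np.c_[n,y,z])
E
python3 - <<'E'
from h import *
for t in [0,20,35,50]:
  for s in [1,-1]:
    print(t,s,[bot.solve_ik(D(x,0,z).tolist(),ori(np.radians(t),s)) for x,z in [(-.14,.065),(-.10,.065),(-.01,.062),(-.09,.3)]])
E
```

```text
0 1 [array([-0.2483,  0.292 , -0.7496,  0.5292,  0.    , -0.1116]), array([-0.2384,  0.3522, -0.6526,  0.5659,  0.    , -0.1017]), array([-0.2215,  0.4905, -0.4232,  0.6571,  0.    , -0.0848]), array([-0.2362,  0.1286, -0.2719,  1.1703,  0.    , -0.0995])]
0 -1 [array([-0.2483,  0.292 , -0.7496,  0.5292,  0.    ,  3.03  ]), array([-0.2384,  0.3522, -0.6526,  0.5659,  0.    ,  3.0399]), array([-0.2215,  0.4905, -0.4232,  0.6571,  0.    ,  3.0568]), array([-0.2362,  0.1286, -0.2719,  1.1703,  0.    ,  3.0421])]
20 1 [array([-0.2863,  0.1246, -1.1035, -0.0027,  0.051 , -0.1407]), array([-0.2689,  0.1879, -1.0154,  0.0212,  0.0451, -0.1243]), array([-0.2416,  0.3254, -0.8102,  0.0879,  0.0358, -0.0986]), array([-0.2652, -0.1427, -0.6055,  0.7616,  0.0438, -0.1208])]
20 -1 [array([-0.2863,  0.1246, -1.1035, -0.0027,  0.051 ,  3.0009]), array([-0.2689,  0.1879, -1.0154,  0.0212,  0.0451,  3.0173]), array([-0.2416,  0.3254, -0.8102,  0.0879,  0.0358,  3.043 ]), array([-0.2652, -0.1427, -0.6055,  0.7616,  0.0438,  3.0208])]
35 1 [None, array([-0.3028,  0.2214, -1.2927, -0.5477,  0.095 , -0.1365]), array([-0.2618,  0.3268, -1.085 , -0.4482,  0.0716, -0.1026]), array([-0.297 , -0.3208, -0.8609,  0.4259,  0.0917, -0.1317])]
35 -1 [None, array([-0.3028,  0.2214, -1.2927, -0.5477,  0.095 ,  3.0051]), array([-0.2618,  0.3268, -1.085 , -0.4482,  0.0716,  3.0389]), array([-0.297 , -0.3208, -0.8609,  0.4259,  0.0917,  3.0099])]
50 1 [None, None, None, array([-0.3387, -0.447 , -1.1225,  0.0328,  0.1543, -0.1309])]
50 -1 [None, None, None, array([-0.3387, -0.447 , -1.1225,  0.0328,  0.1543,  3.0107])]
```

```bash
python3 - <<'E'
from h import *
q=ori(np.radians(25)); 
bot.set_gripper(0.0)
bot.move_pose(D(-.12,0,.20).tolist(),q); 
bot.move_linear(D(-.12,0,.062).tolist(),speed=.12)
print(bot.read_position(),bot.read_ft_force(),bot.read_clock())
im=bot.camera("wrist"); cv2.imwrite("pics/w3.png",cv2.resize(im[:,:,::-1],None,fx=1.3,fy=1.3))
r=bot.move_linear(D(-.06,0,.062).tolist(),speed=.04,until_force=1.5)
p=bot.read_position();print(r,p,np.dot(p-D(0,0,0),[np.cos(V[2]),np.sin(V[2]),0]),bot.read_ft_force(),bot.read_clock())
im=bot.camera("side"); cv2.imwrite("pics/s3.png",cv2.resize(im[70:250,150:350,::-1],None,fx=3.3,fy=3.3,interpolation=cv2.INTER_CUBIC))
E
```

```text
[ 0.435  -0.0321  0.0624] [ 0.2129 -0.5605  0.2854] 6.8583
True [ 0.4738 -0.0374  0.0618] -0.08038492666009683 [-0.4277  1.237   0.6255] 7.875
```

View pics/w3.png

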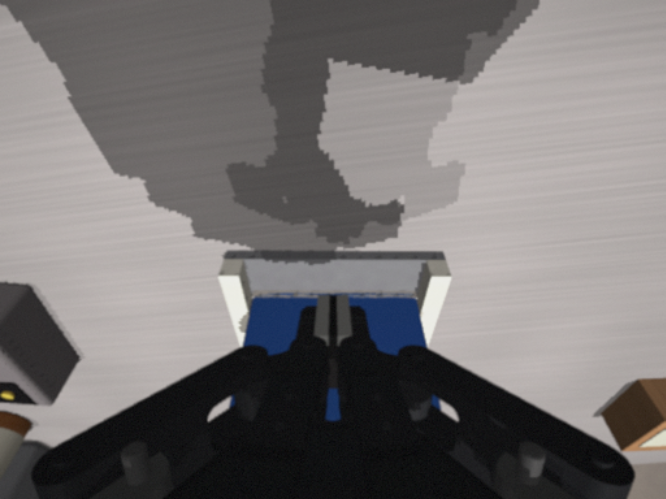

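View pics/s3.png

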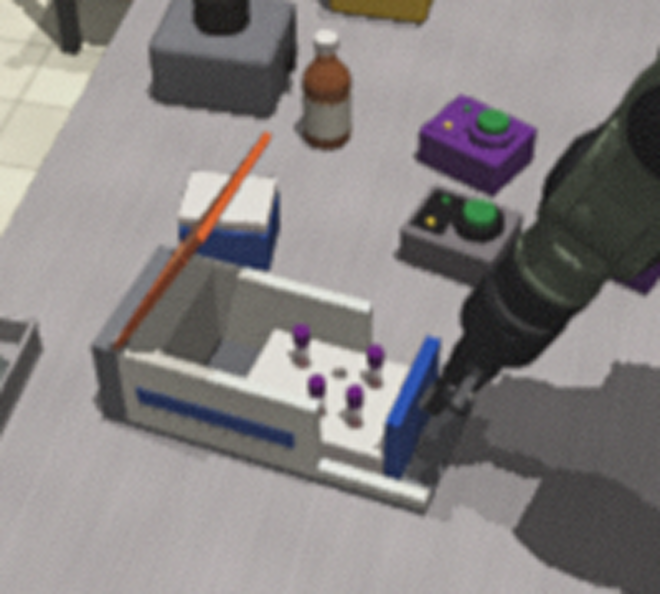

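```bash
python3 - <<'E'
from h import *
d=np.array([np.cos(V[2]),np.sin(V[2]),0])
for x,f in [(-.05,9),(-.012,12)]:
    r=bot.move_linear(D(x,0,.062).tolist(),speed=.035,until_force=f)
    p=bot.read_position();print(r,p,np.dot(p-D(0,0,0),d),bot.read_ft_force(),bot.read_clock())
im=bot.camera("side"); cv2.imwrite("pics/s4.png",cv2.resize(im[70:250,150:350,::-1],None,fx=3.3,fy=3.3,interpolation=cv2.INTER_CUBIC))
E
```

```text
False [ 0.5043 -0.0416  0.0623] -0.04958875141391943 [-0.5799  0.0953 -0.8248] 8.9833
True [ 0.5333 -0.0451  0.0607] -0.020345057664824594 [ 0.3547 -0.3716  0.3155] 9.825
```

View pics/s4.png

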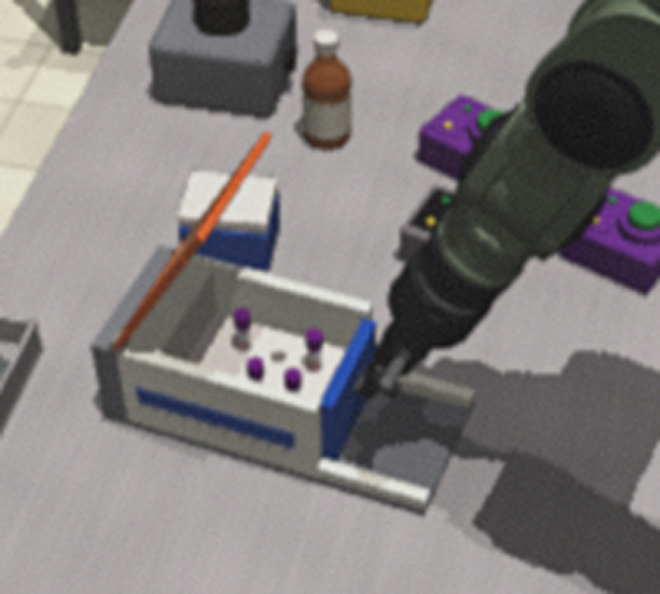

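```bash
python3 - <<'E'
from h import *
d=np.array([np.cos(V[2]),np.sin(V[2]),0])
f=lambda:(bot.read_position()-D(0,0,0))@d
for F in (10,15):
    r=bot.move_linear(D(-.008,0,.062).tolist(),speed=.015,until_force=F)
    print(r,f(),bot.read_ft_force(),bot.read_clock())
bot.move_linear(D(-.06,0,.075).tolist(),speed=.12)
bot.move_pose(D(-.10,0,.30).tolist(),ori(np.radians(10)))
print(bot.read_clock(),bot.read_position(),bot.read_tool_rot())
im=bot.camera("wrist");cv2.imwrite("pics/w5o.png",im[:,:,::-1]); cv2.imwrite("pics/w5.png",cv2.resize(im[:,:,::-1],None,fx=1.5,fy=1.5,interpolation=cv2.INTER_CUBIC))
E
```

```text
True -0.02042658509710416 [-0.1723  0.1499  0.3083] 10.35
True -0.02043647270235508 [0.3185 0.0626 0.0706] 10.825
12.2833 [ 0.4544 -0.0347  0.2987] [-0.4848  0.5772  0.5033 -0.4226]
```

View pics/w5.png

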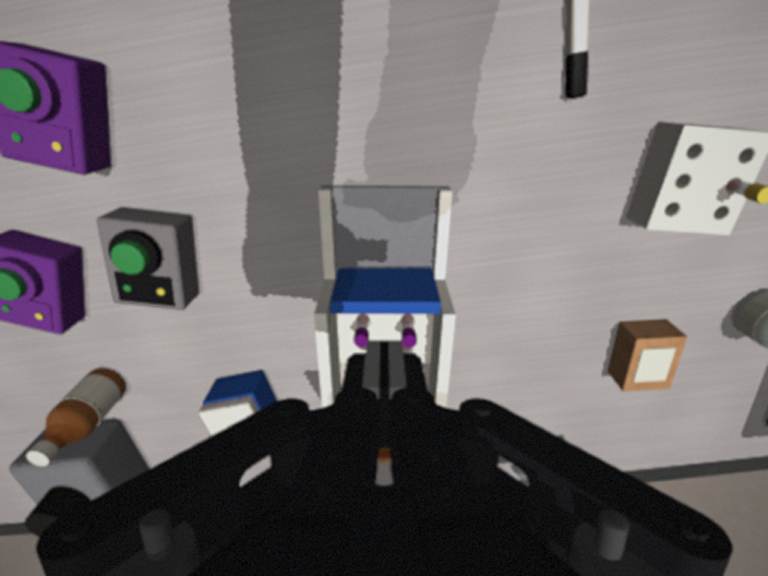

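```bash
cat > lid.py <<'E'
from h import *
def T(th,tilt=0.0,r=.170):
    c=np.array([.185-r*np.cos(th)+.004*np.sin(th), .103+r*np.sin(th)+.004*np.cos(th)])
    # tip corner offset: tip half width .010 along tool z (front side); finger axis a=(sin t,-cos t)
    return D(c[0]+.010*np.sin(th),0,c[1])
E
python3 - <<'E'
from lid import *
E2=wext([.4999,-.0796,.3397],[.7075,-.7068,.0003,0]);E5=wext([.4544,-.0347,.2987],[-.4848,.5772,.5033,-.4226])
g=[(E2,np.array([81,512])/2.5+[210,70]),(E5,np.array([131,257])/1.5)]
h=least_squares(lambda P:np.ravel([proj("wrist",E,P)[0]-px for E,px in g]),[.45,-.25,.07]); print("button",h.x,h.fun)
# check tray home: plate top outer edge in w5
for s in (.07,.06): print(s,(proj("wrist",E5,[D(s-.08,y,.093) for y in (.054,-.054)])*1.5))
for n in ("dock front",): print((proj("wrist",E5,[D(-.1,.056,.022),D(-.1,-.056,.022)])*1.5))
q=ori(0)
j=None
for th in (1.2,1.0,.6,.2,-.02): print(th,T(th),bot.solve_ik(T(th).tolist(),q))
print(bot.solve_ik((T(1.2)+[0,0,.1]).tolist(),q))
E
```

```text
button [ 0.4751 -0.295   0.0593] [ 0.1155 -0.8425 -0.6094  0.1741]
0.07 [[439.7991 303.0822]
 [327.3677 303.1474]]
0.06 [[440.4659 293.8978]
 [326.6845 293.9651]]
[[438.5365 191.6867]
 [328.522  191.7653]]
1.2 [ 0.6886 -0.0669  0.2629] [-0.2034  0.5905  0.3048  1.2851  0.     -0.0667]
1.0 [ 0.6574 -0.0626  0.2482] [-0.2066  0.5288  0.1642  1.2062  0.     -0.0699]
0.6 [ 0.6055 -0.0555  0.2023] [-0.2127  0.4526 -0.0776  1.0406  0.     -0.076 ]
0.2 [ 0.5744 -0.0512  0.1407] [-0.2169  0.4484 -0.2533  0.8691  0.     -0.0802]
-0.02 [ 0.568  -0.0503  0.1036] [-0.2178  0.4771 -0.3144  0.7793  0.     -0.0811]
[-0.2034  0.5935  0.5579  1.5352  0.     -0.0667]
```

```bash
python3 - <<'E'
from lid import *
q=ori(0)
bot.move_pose(D(-.03,0,.37).tolist(),q)
bot.move_pose((T(1.2)+[0,0,.1]).tolist(),q)
bot.move_linear(T(1.2).tolist(),speed=.15)
print(bot.read_position(),bot.read_clock())
im=bot.camera("side"); cv2.imwrite("pics/s6.png",cv2.resize(im[70:250,130:330,::-1],None,fx=3.3,fy=3.3,interpolation=cv2.INTER_CUBIC))
E
```

```text
[ 0.6887 -0.067   0.2647] 14.3917
```

View pics/s6.png

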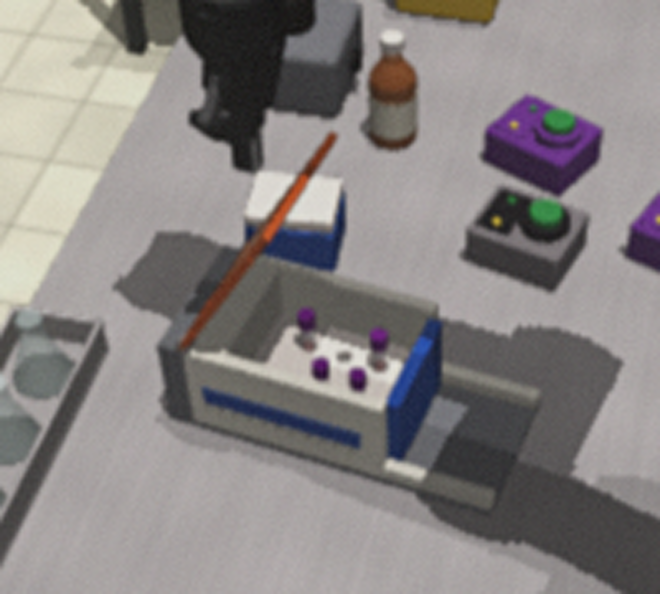

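Fingers stand clear behind the raised lid bar; the tray plate is at the housing. Push the lid along its arc.

```bash
python3 - <<'E'
from lid import *
for th in np.r_[np.arange(1.1,.15,-.1),.05]:
    r=bot.move_linear(T(th).tolist(),speed=.08,until_force=14)
    print(round(th,2),r,bot.read_position(),bot.read_ft_force())
    if r: break
print(bot.read_clock())
im=bot.camera("side"); cv2.imwrite("pics/s7.png",cv2.resize(im[70:250,130:330,::-1],None,fx=3.3,fy=3.3,interpolation=cv2.INTER_CUBIC))
E
```

```text
1.1 False [ 0.673  -0.0648  0.2573] [ 0.4449 -0.9708  0.565 ]
1.0 False [ 0.6577 -0.0627  0.2486] [ 1.4529 -0.3278  1.4803]
0.9 False [ 0.643  -0.0607  0.2388] [-0.3978  0.6053  0.0173]
0.8 False [ 0.6294 -0.0588  0.2279] [-0.3292 -0.3776  0.057 ]
0.7 False [ 0.6168 -0.057   0.2157] [ 0.2248 -0.0548 -0.0526]
0.6 False [ 0.6055 -0.0555  0.2024] [ 0.6277 -0.2861  0.3601]
0.5 False [ 0.5954 -0.0541  0.188 ] [-0.2866  0.436   1.0748]
0.4 False [ 0.5868 -0.0529  0.1729] [0.4132 0.2682 0.1404]
0.3 False [ 0.5796 -0.0519  0.1569] [-0.3496 -0.0952  0.724 ]
0.2 False [ 0.574  -0.0511  0.1405] [0.4885 0.0164 0.5716]
0.05 False [ 0.5689 -0.0504  0.1154] [ 0.5076  0.7886 -0.009 ]
18.5833
```

View pics/s7.png

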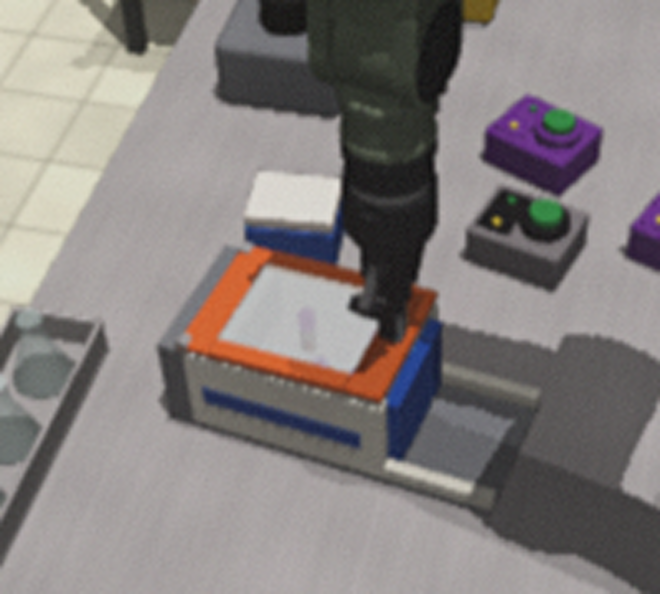

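```bash
python3 - <<'E'
from lid import *
p=T(.0); p[2]=.095
for F in (10,15):
    print(bot.move_linear(p.tolist(),speed=.02,until_force=F),bot.read_position(),bot.read_ft_force())
p=bot.read_position(); bot.move_linear((p+[0,0,.06]).tolist(),speed=.15)
B=np.array([.475,-.295,.059])
bot.move_pose([.46,-.20,.25],ori(np.radians(10)))
print(bot.read_clock(),bot.read_position(),bot.read_tool_rot())
im=bot.camera("side"); cv2.imwrite("pics/s8.png",cv2.resize(im[70:250,130:330,::-1],None,fx=3.3,fy=3.3,interpolation=cv2.INTER_CUBIC))
P=bot.read_position();Q=bot.read_tool_rot()
im=bot.camera("wrist");cv2.imwrite("pics/w8.png",cv2.resize(im[:,:,::-1],None,fx=1.5,fy=1.5,interpolation=cv2.INTER_CUBIC))
print(proj("wrist",wext(P,Q),[B,B+[.017,0,0],B-[.017,0,0]])*1.5)
E
```

```text
True [ 0.5692 -0.0505  0.107 ] [-1.0454  0.2901  6.4717]
True [ 0.5693 -0.0505  0.107 ] [-0.4688 -0.1094  5.3227]
20.85 [ 0.4601 -0.1995  0.2492] [-0.485   0.5769  0.5035 -0.4224]
[[274.6462 248.6766]
 [279.6471 266.6515]
 [269.4306 229.8944]]
```

View pics/s8.png

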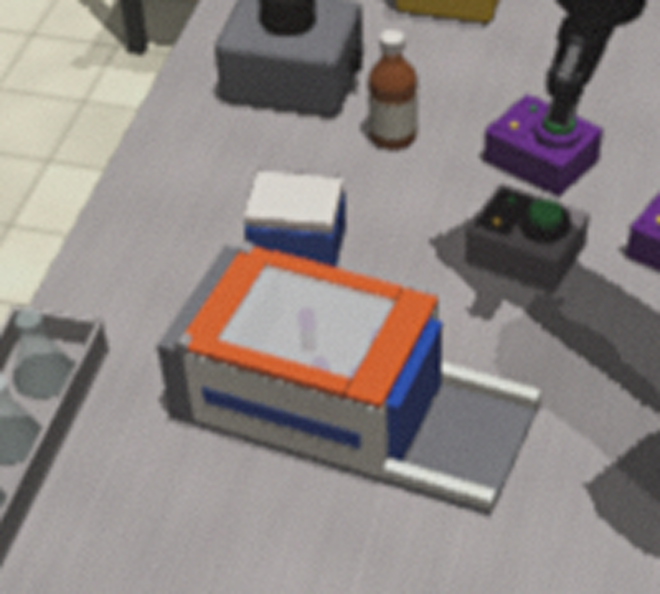

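View pics/w8.png

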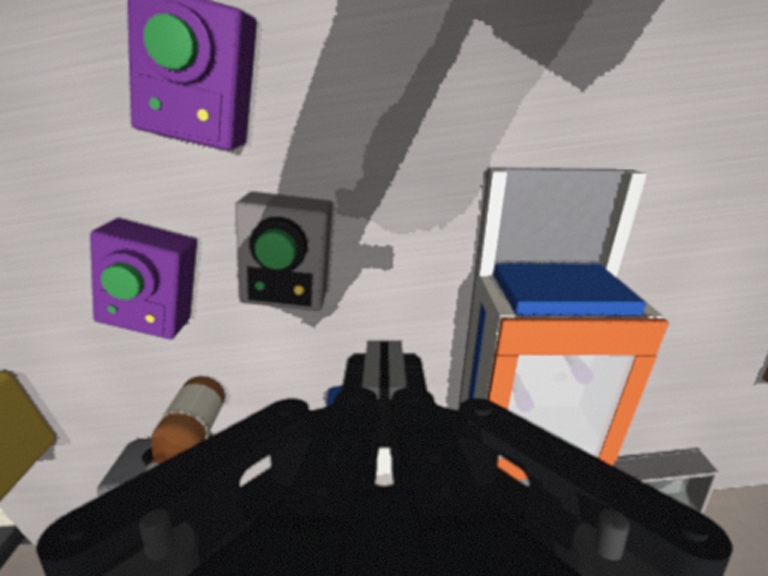

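```bash
python3 - <<'E'
from h import *
B=np.array([.475,-.295,.059]); q=ori(0)
bot.move_pose([B[0],B[1],.12],q)
bot.move_linear([B[0],B[1],.068],speed=.1)
r=bot.move_linear([B[0],B[1],.045],speed=.015,until_force=11)
print(r,bot.read_position(),bot.read_ft_force(),bot.read_clock())
im=bot.camera("side"); cv2.imwrite("pics/s9.png",cv2.resize(im[70:250,230:430,::-1],None,fx=3.3,fy=3.3,interpolation=cv2.INTER_CUBIC))
E
```

```text
True [ 0.4754 -0.2953  0.0611] [-1.1967  0.9811  7.0634] 23.0417
```

View pics/s9.png

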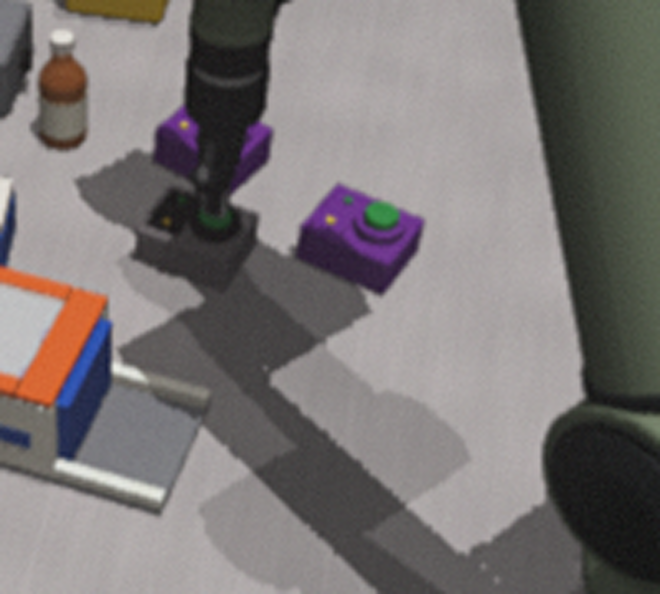

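```bash
python3 - <<'E'
from h import *
r=bot.move_linear([.475,-.295,.050],speed=.01,until_force=14)
print(r,bot.read_position(),bot.read_ft_force(),bot.read_clock())
r=bot.move_linear([.475,-.295,.050],speed=.01,until_force=14)
print(r,bot.read_position(),bot.read_ft_force(),bot.read_clock())
bot.wait(.3); print(bot.read_position(),bot.read_ft_force())
# slow release, sampling force
for z in (.062,.063,.064,.065,.066,.067,.068,.07):
    bot.move_linear([.475,-.295,z],speed=.03); print(z,bot.read_position()[2],bot.read_ft_force()[2],bot.read_ft_force()[2])
bot.move_linear([.475,-.295,.12],speed=.15)
bot.move_pose([.44,-.2,.25],ori(np.radians(10)))
P=bot.read_position();Q=bot.read_tool_rot()
im=bot.camera("wrist");cv2.imwrite("pics/w10.png",cv2.resize(im[:,:,::-1],None,fx=1.5,fy=1.5,interpolation=cv2.INTER_CUBIC)); print(P,Q,bot.read_clock())
E
```

```text
True [ 0.4754 -0.2953  0.0611] [-0.1408  0.6854  5.4915] 23.4833
True [ 0.4754 -0.2953  0.0611] [-0.9106  0.6686  5.5925] 23.875
[ 0.4753 -0.2953  0.061 ] [-0.8883  1.4094  6.4991]
0.062 0.06223180364914324 3.3826688117689274 3.3826688117689274
0.063 0.06310587786268507 3.417246435110417 3.417246435110417
0.064 0.06411446856817336 3.5783076204773847 3.5783076204773847
0.065 0.0650068952605749 2.4078407402235156 2.4078407402235156
0.066 0.06587302026044287 1.2635245261942 1.2635245261942
0.067 0.06682773882391745 2.648466149445307 2.648466149445307
0.068 0.06765891791165067 0.7855090896736535 0.7855090896736535
0.07 0.07004958556249398 0.7315314038439723 0.7315314038439723
[ 0.4399 -0.2002  0.2491] [-0.4848  0.5772  0.5032 -0.4227] 27.4083
```

View pics/w10.png

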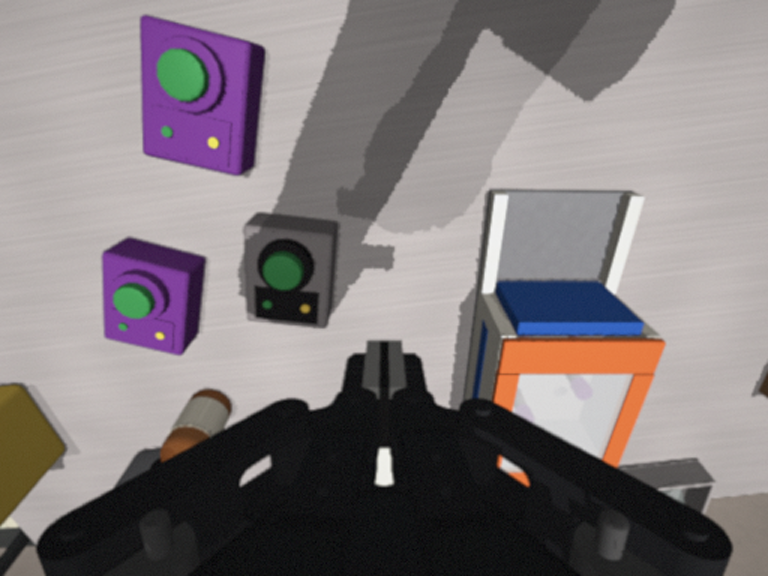

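```bash
python3 - <<'E'
from h import *
im=bot.camera("side"); cv2.imwrite("pics/s11.png",cv2.resize(im[70:340,110:380,::-1],None,fx=2.2,fy=2.2,interpolation=cv2.INTER_CUBIC))
E
```

View pics/s11.png

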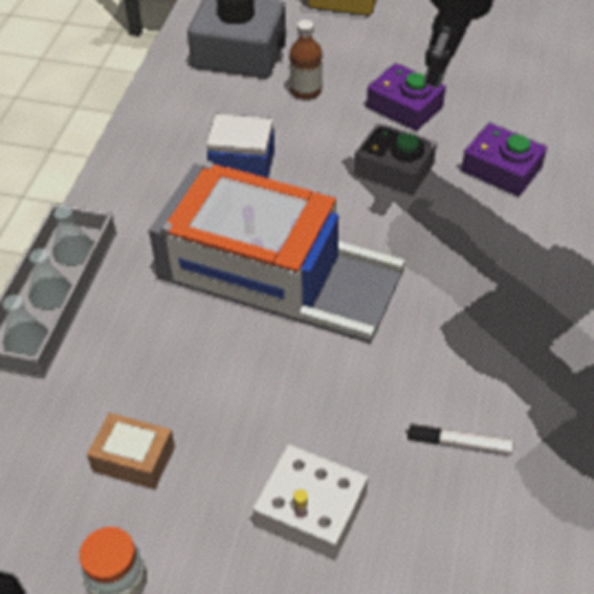

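Tray home, lid level, button up, bystanders in place, arm clear.

```bash
python3 -c "
from cell import bot
bot.close_job(); print(bot.read_clock())"
```

```text
the job is handed in; nothing more can be done
the job is handed in; nothing more can be done
```

I did all three steps in the order asked and handed the job in at about 27.5 s on the robot's clock, against the 58 s limit.

- **Tray:** I pushed the blue front with shut fingertips until it met the rear stop. Two more pushes, stopping at 10 N and 15 N, did not move it, and the wrist picture shows the plate where it should stand when home.
- **Lid:** I pushed it down along its arc, then pressed it shut. It stopped at 107 mm above the table, which is the stated shut height, and it stayed level.
- **Start button:** I pressed the button on the grey box to a hard stop at 61 mm. The force faded out between 66 and 68 mm as I let go, so the travel was about the full 6 mm. The button is up in the last pictures.

In the last side picture the bystanders stand where they were, the purple look-alikes are untouched, and the arm is clear of everything.

Two checks were weaker:

- **Button height:** the cameras put the button top at about 59 mm, but touch put it at about 67 mm. I relied on touch.
- **Tubes:** all four were seen standing after the tray push. Under the shut lid only two show faintly through the pane, so I could not confirm all four at the end.

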